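# Run the tea-blending drum and park its hatch at the chute

### The job

The drum of the tea blender is loaded and closed. Turn it by its crank knob until the drum itself, not just the crank, runs at 15 rpm (either way round), keep it within 3 rpm of that for 6 seconds without ever letting it race past 24 rpm, then bring it to rest with its hatch facing the middle of the chute and let go. Do not touch the drum itself, and leave the mugs and cans where they stand.

Things in the scene. Friction and masses are not known exactly. Their poses are not given: they have to be found in the camera images.
- blender: Fixed grey foot (230 mm diameter) of a table-top tea blender with a steel chute and an aluminium catch tin, bolted down in a new place and yaw each time. Origin on the table under the drum's upright axis; its x axis points from there to the middle of the chute. Chute: from 150 mm off the axis, 108 mm wide, up to 145 mm high; the tin below it (60 mm high) ends 298 mm off the axis.
- drum: Closed steel drum, 260 mm diameter, 100 mm high, top 165 mm above the table. Origin on its axis 65 mm above the table; z is the axis, x points to the hatch. No stops. 8 kg, moment of inertia about 0.07 kg m2, up to 30 percent more or less from load to load. Bearing drag: dry friction about 0.04 N m plus 0.004 N m s/rad. Driven only by the crank's coupling; not to be touched.
- drum_turn (a joint): Angle of the drum against the foot, rad, not wrapped, growing anticlockwise seen from above. At 0 and at every multiple of 2 pi the hatch faces the middle of the chute. Starts anywhere in one turn. 15 rpm = 1.571 rad/s.
- crank (a joint): Crank angle relative to the DRUM, rad, not wrapped, anticlockwise from above; 0: arm points as the hatch. It sits on an oil-filled slip coupling on the drum: no spring, no dry friction, only about 0.08 N m per rad/s of speed difference. So the drum lags the crank, a resting drum stirs only if the crank turns faster than about 0.5 rad/s, and a crank held still brakes it (time constant about 0.8 s).
- knob_mid (a point): Middle (225 mm above the table) of the crank's upright black knob, 34 mm diameter, 50 mm high, free to spin on its pin: grip it from above, gripper yaw fixed, and lead it round the drum axis on a circle of 75 mm radius. Below it: the crank arm, 22 mm wide, top at 199 mm, and the coupling, a 72 mm disc, top at 189 mm.
- hatch (a point): Middle of the outer face of the drum's hatch, a dark box 50 mm wide and 58 mm high that stands out from the drum's side, 142 mm from the axis, 115 mm above the table. A dark raised rib (55 mm long, 24 mm wide) on the drum's top lies over it, pointing outwards to it.
- mark (a point): Fixed point in the middle of the chute's mouth, 142 mm from the drum axis, 115 mm above the table: where the middle of the hatch must stand at the end.
- mug_a: Amber glass mug, 84 mm diameter, 115 mm high, upright; origin at the centre of its underside. Bystander.
- mug_b: Second such mug. Bystander.
- can_a: Milk can, blue and cream, 74 mm diameter, 85 mm high, upright; origin at the centre of its underside. Bystander.
- can_b: Second such can. Bystander.

How it is judged (in metres and radians):
On the way, in this order (a step that is already met when the one before it is completed fails the run):
1. the drum runs between 12 and 18 rpm for 6 s (angular speed of drum between 1.257 and 1.885 rad/s), for 6 s.
2. the drum is at rest with the hatch at the chute (angular speed of drum below 0.05 rad/s and horizontal distance between hatch and mark below 0.02 m), for 0.3 s.
At the end, for the whole second after the job is handed in: After 6 s unbroken between 12 and 18 rpm, the drum is at rest (under 0.05 rad/s) with the middle of the hatch within 20 mm of the middle of the chute's mouth, and the knob is let go (all of step 2); the robot touches nothing.
It fails at once if the drum races past 24 rpm (angular speed of drum above 2.52 rad/s).
It fails at once if the robot pushes on the drum itself (contact force between any of the arm, the fingers and drum_c0 above 2 N or contact force between any of the arm, the fingers and drum_c1 above 2 N or contact force between any of the arm, the fingers and drum_c2 above 2 N).
It fails at once if a mug or can is shifted by more than 30 mm (distance of any of mug_a, mug_b, can_a, can_b from where it was at the start of the episode above 0.03 m).
It fails at once if a mug or can is tipped (angle between any of mug_a, mug_b, can_a, can_b's own z axis and vertical above 0.5 rad).
It also fails if it takes over 61 s, if anything falls off the work surface, if the arm or the gripper's body presses on something with over 40 N, if the wrist force passes 120 N, or if a joint passes its speed limit or range.

### The arm

A 6-joint arm with a two-finger parallel gripper is mounted at the origin on the work surface. World frame = base frame: x ahead of the robot, y to its left, z up, the work surface at z = 0. Lengths are in mm, angles in degrees, forces in N, time in s.
With the tool pointing down it reaches from about 350 to 850 mm from the base axis. Payload 8.1 kg.
Tool frame: the origin (TCP) lies midway between the tips of the shut fingers; the grasp point (between the pads) lies 19 mm behind it (r.pinch_z is the distance from the TCP to the grasp point, in mm); z points along the fingers, y is the line along which they close (so a half turn about z gives the same grasp; the last joint's range is limited). The gripper opens to 85 mm and grips with 20 to 120 N. Pads are 22 mm wide; open, the fingers measure 114 mm over their backs; the gripper's body (76 mm by 85 mm) begins 54 mm behind the grasp point. The pads swing forward as they close: fully open they stand 13 mm farther back than shut.
Start: joints at [-76.627, 7.471, 85.268, -0, 87.261, -4.893], TCP at [188.076, -569.765, 231.292] pointing down, gripper open.
Joint ranges: [-169.43, 169.43], [-51.17, 129.36], [1.28, 143.12], [-76.62, 256.62], [0, 156.53], [-152.29, 152.29]. Speed limits (degrees/s): [136.94, 136.94, 159.86, 180, 180, 180].

### API

Orientations are given as [roll, pitch, yaw] about the fixed x, y, z axes, in that order (R = Rz(yaw) Ry(pitch) Rx(roll)).
In Python, from bench import r gives the robot as it stands.
- The arm moves only by the shell command python3 -m jog 'ROWS' [OPENING] [FORCE]. ROWS is JSON, one flat list of numbers, 6 for each row, row after row: the shift along the tool's x, y, z in m, then the turn, a rotation vector about the tool's x, y, z in rad. A call has 1 to 8 rows; each row is the pose to reach, as a shift and turn from the pose commanded when the call began, along the tool's axes at that moment; what a row does not reach only later rows make up. A row lasts 1/8 s, in which the tool goes at most 62.5 mm and 10.7 degrees, less where a joint would pass 70% of its speed; a pose out of reach is approached as far as the arm can. A call with a gripper value outside its range is refused whole. OPENING is the opening, from -1 (shut) to 1 (fully open), set as the call begins (- or left out, the last holds). The fingers move at their own pace and stop on an object; FORCE is the grip in N (left out, the last holds). Time passes only in rows, so rows that repeat a pose let the fingers close. It gives the time, the measured TCP pose, the force, the opening and the grip force at its end, in the units of the state.
- r.sense(): the state, without advancing time (a new reading comes with each control period).
- r.snapshot(name): name is "side" or "top" or "wrist"; returns a dict with "pixels" (480x640x3 uint8, red, green, blue), "range_z" (480x640 float32, mm along the optical axis (not along the pixel's ray), 0 where there is no reading), "K" (3x3 intrinsics, pixels), "rvec" (rotation vector, rad) and "tvec" (3), from world to camera coordinates, as OpenCV has them. Camera axes: x right, y down, z forward; pixel columns grow to the right and rows downward; lengths in mm; the calibration is good to about 2 mm. The wrist camera is an equidistant fisheye: a pixel r from the principal point sees the ray r / f radians off the axis. A picture is of the moment at which its call begins.
- r.hand_in(): hands the job in; it is judged then, once.
Trained networks look in a picture, given as the dict that the camera call returned (one of the last four; its "shot" number tells which), for a name from the list of things; names that differ only in an ending like _2 or _b are one class to them, and where a whole thing is asked for, a point or a joint stands for the part that bears it (a point fixed in the world has none). Each returns a list of dicts, best first, with "score" (0 to 1); they miss things now and then, are a little off and sometimes report something else, mostly with a low value. They report only what shows in the picture. A call takes as long as a camera call.
- r.look_for(picture, target): "bbox" ([left, top, right, bottom] in pixels, round what is visible of it).
- r.outline_of(picture, target): "region" (480x640 bool, what is visible of it) and "bbox" ([left, top, right, bottom] in pixels, round what is visible of it).
The state is a dict: "time": time; "joint_pos": joint angles; "qd": joint speeds; "joint_efforts": joint torques, N m; "tool_pos": TCP position; "tcp_rot": TCP orientation; "ft_force": force on the tool from outside, world axes, zero at the start; "wrist_torque": the same for the moment, N m; "finger_gap": finger opening in mm; "grip_force": force on a finger pad.
Only numpy, scipy, OpenCV 4.12 (cv2) and the standard library are available. Lean on these libraries where they do the work, as an engineer would, in place of code of your own. Each camera call takes 0.05 s, during which the arm holds its last target. There are 200 camera calls.

## Working session

There is one attempt and no reset: what is moved stays moved. The work goes in short steps, Python scripts to look and compute and a shell command to move; the robot and the scene stay as the last step left them, time stands still between calls to the robot, and variables do not carry over. Pictures are saved under pics/ and viewed, at most 10 in all, crops included, and the job is handed in when it is done.

```bash
mkdir -p pics; ls
python3 - <<'E'
from bench import r
import cv2,numpy as np
s=r.sense();print(s)
p=r.snapshot("top");cv2.imwrite("pics/top.png",p["pixels"][:,:,::-1])
for t in ["blender","drum","knob_mid","hatch","crank","mug_a","can_a"]:
    print(t,[(d["score"],d["bbox"]) for d in r.look_for(p,t)][:4])
print(p["K"],p["rvec"],p["tvec"])
p=r.snapshot("side");cv2.imwrite("pics/side.png",p["pixels"][:,:,::-1])
E
```

```text
pics
{'time': 0.0, 'joint_pos': array([-7.66266892e+01,  7.51435198e+00,  8.53290758e+01,  3.20588530e-04,
        8.72630945e+01, -4.89327990e+00]), 'qd': array([-0.04539455, -0.01870601,  0.02636014, -0.03802922,  0.02403824,
       -0.06221888]), 'joint_efforts': array([-6.83418803e-04, -5.69390273e+01, -5.00553668e+01, -3.03683009e-04,
        1.45418869e-02,  1.95795047e-05]), 'tool_pos': array([ 187.95523753, -569.21549162,  230.25428212]), 'tcp_rot': array([-1.79893893e+02, -9.40537457e-03,  1.82665664e+01]), 'ft_force': array([-1.26081914,  0.63349553, -0.26673928]), 'wrist_torque': array([-0.02214184,  0.01458927, -0.03381583]), 'grip_force': 0.0, 'finger_gap': 85.11996228006443}
blender [(0.87, [249.0, 124.0, 345.6, 259.7])]
drum [(0.95, [249.4, 162.7, 343.8, 258.3]), (0.37, [156.2, 244.4, 190.3, 266.9])]
knob_mid [(0.66, [283.7, 172.9, 295.1, 190.4])]
hatch []
crank [(0.7, [278.1, 174.4, 311.1, 224.0]), (0.47, [433.3, 302.4, 468.4, 339.9])]
mug_a [(0.89, [432.1, 302.2, 466.4, 342.1]), (0.88, [466.0, 229.7, 504.0, 267.6])]
can_a [(0.73, [198.2, 285.9, 226.7, 313.1]), (0.63, [155.5, 243.6, 189.1, 267.6])]
[[478.46546596   0.         318.18245925]
 [  0.         478.46546596 235.87648374]
 [  0.           0.           1.        ]] [ 2.18591379 -2.15371787  0.11058691] [   7.69407169  529.53933756 1473.02216038]
```

View pics/top.png

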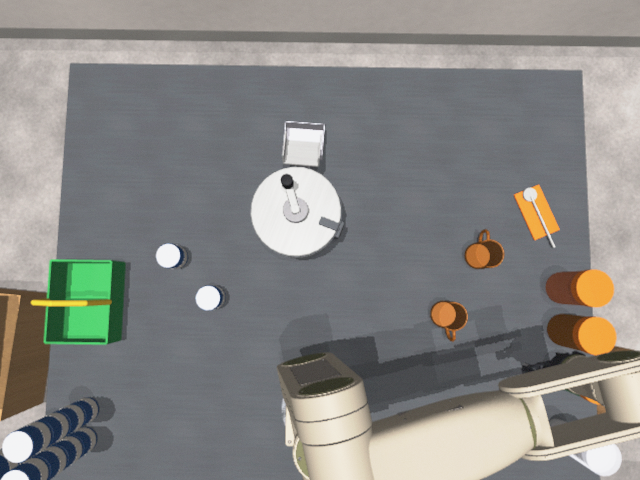

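View pics/side.png

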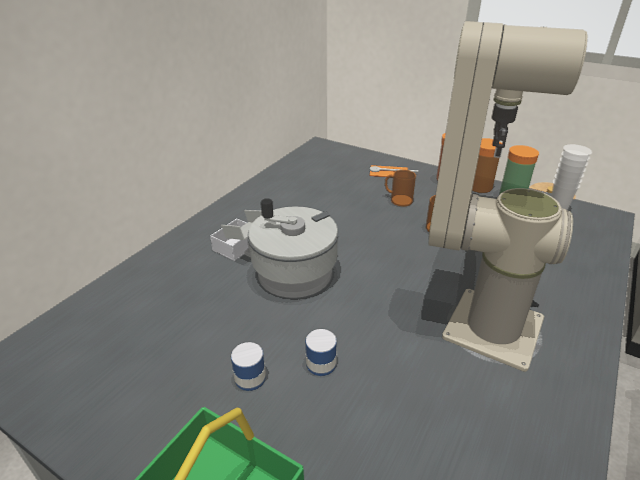

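The top view shows the drum at about (296,211), the knob at (287,181), the rib and hatch at (331,225), and the chute upward at (304,145). The side view agrees: the knob is toward the chute and the rib is on the robot side.

```bash
cat > h.py <<'E'
from bench import r
import cv2,numpy as np
def cloud(p):
    K=p["K"];Z=p["range_z"].astype(float)
    v,u=np.mgrid[:480,:640]
    c=np.stack([(u-K[0,2])/K[0,0]*Z,(v-K[1,2])/K[1,1]*Z,Z],-1)
    R=cv2.Rodrigues(np.array(p["rvec"]))[0]
    w=(c-np.array(p["tvec"]))@R; w[Z==0]=np.nan
    return w
E
python3 - <<'E'
from h import *
p=r.snapshot("top");w=cloud(p)
box=np.zeros((480,640),bool);box[110:270,235:360]=1
z=w[...,2]
m=box&(abs(z-165)<6)
q=w[m][:,:2].astype(np.float32);print(m.sum(),np.median(z[m]))
c,rad=cv2.minEnclosingCircle(q);print("circle",c,rad)
el=cv2.fitEllipse(cv2.convexHull(q));print(el)
k=box&(z>235);print("knob",k.sum(),w[k].mean(0),w[k].max(0),w[k].min(0))
d=box&(z>185)&(z<205);print("arm/coupl",d.sum(),w[d].mean(0))
d=np.hypot(w[...,0]-c[0],w[...,1]-c[1])
t=box&(d>145)&(z>20)
print("chute",t.sum(),cv2.minAreaRect(w[t][:,:2].astype(np.float32)),w[t].mean(0))
rgb=p["pixels"].astype(int).sum(-1)
rb=box&(d<128)&(d>60)&(rgb<300)&(z<185)
print("rib",rb.sum(),w[rb].mean(0),"hatch",)
for t in ["mug_a","can_a"]:
  for b in r.look_for(p,t)[:2]:
    x=b["bbox"];print(t,w[int((x[1]+x[3])/2),int((x[0]+x[2])/2)])
E
```

```text
5228 164.9478355154091
circle (588.9002075195312, 80.10154724121094) 130.51934814453125
((587.9214477539062, 80.8216552734375), (257.0546569824219, 258.1575622558594), 127.80774688720703)
knob 125 [658.61696748 102.57072197 249.24483816] [674.1953163  118.53360775 254.47215239] [643.78132609  86.43879798 235.34887468]
arm/coupl 539 [594.25284571  83.09888073 192.87454034]
chute 1200 ((812.2549438476562, 66.91130065917969), (125.15789031982422, 148.4501953125), 86.65614318847656) [797.77818997  68.44084748  82.48019508]
rib 37 [487.64304662  29.0277015   13.75847339] hatch
mug_a [ 273.44504825 -397.02065886    5.76879643]
mug_a [ 498.09271134 -516.45895843   -1.00876586]
can_a [456.36591931 450.06468614  84.40694037]
can_a [330.39697959 329.89871528  91.04270787]
```

```bash
python3 -m jog '[0.02,-0.015,-0.02,0,0,-0.1, 0.06,-0.047,-0.045,0,0,-0.26, 0.106,-0.083,-0.06,0,0,-0.43, 0.155,-0.122,-0.06,0,0,-0.61, 0.205,-0.161,-0.06,0,0,-0.79, 0.25,-0.197,-0.06,0,0,-0.96, 0.285,-0.225,-0.06,0,0,-1.12, 0.3016,-0.2374,-0.06,0,0,-1.252]' 1; python3 -c "
from h import *
s=r.sense();print(s['tool_pos'],s['tcp_rot'],s['joint_pos'])"
```

```text
time: 1.6
tool_pos: [401.2, -247.7, 291.7]
tcp_rot: [180.0, 0.0, 90.4]
ft_force: [0.1, -0.4, -0.2]
finger_gap: 85.7
grip_force: 0.0
[ 401.19478677 -247.6876373   291.65696776] [1.79950571e+02 8.89886093e-03 9.04197486e+01] [-3.79426929e+01 -1.38008784e+01  9.95167462e+01  2.37649291e-02
  9.42398514e+01 -3.83606792e+01]
```

```bash
python3 -m jog '[0.03,0.022,0,0,0,0, 0.08,0.059,0,0,0,0, 0.13,0.0955,0,0,0,0, 0.18,0.132,0,0,0,0, 0.23,0.169,0,0,0,0, 0.28,0.206,0,0,0,0, 0.325,0.239,0,0,0,0, 0.353,0.2595,0,0,0,0]'
python3 - <<'E'
from h import *
p=r.snapshot("top");w=cloud(p)
a=cv2.resize(p["pixels"][100:280,220:380,::-1],None,fx=3,fy=3)
q=r.snapshot("wrist")["pixels"][:,:,::-1]
b=r.snapshot("side")["pixels"][100:320,200:400,::-1]
im=np.zeros((480,1120,3),np.uint8);im[:,:480]=cv2.resize(a,(480,480));im[:,480:]=q
cv2.imwrite("pics/a.png",cv2.resize(im,(800,343)))
cv2.imwrite("pics/b.png",cv2.resize(b,(600,600)))
s=r.sense();print(s['time'],s['tool_pos'],s['tcp_rot'],s['joint_pos'])
E
```

```text
time: 2.6
tool_pos: [660.4, 105.9, 290.8]
tcp_rot: [-180.0, -0.0, 90.1]
ft_force: [0.6, -0.5, -0.5]
finger_gap: 85.5
grip_force: 0.0
2.75 [659.84625404 104.84865456 290.31897823] [-1.79930662e+02  1.52596643e-03  9.01412708e+01] [4.63157359e+00 1.73374659e+01 6.78867253e+01 3.92125647e-03
 9.48450538e+01 4.49063256e+00]
```

View pics/a.png

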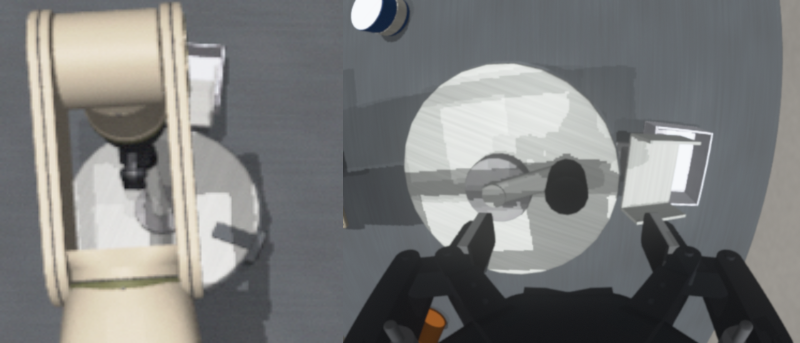

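View pics/b.png

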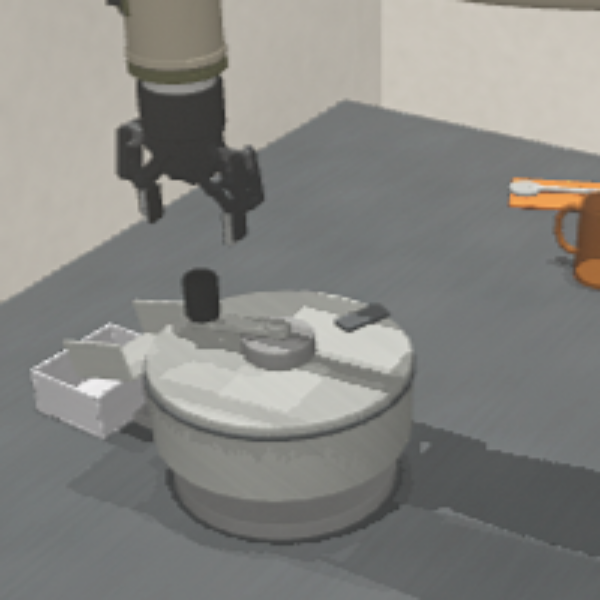

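```bash
python3 -m jog '[0,0,0.015,0,0,0, 0,0,0.035,0,0,0, 0,0,0.055,0,0,0, 0,0,0.071,0,0,0, 0,0,0.08,0,0,0, 0,0,0.08,0,0,0]'; python3 -m jog '[0,0,0,0,0,0, 0,0,0,0,0,0, 0,0,0,0,0,0, 0,0,0,0,0,0, 0,0,0,0,0,0, 0,0,0,0,0,0]' -1 40
cat >> h.py <<'E'
C=np.array([588.5,80.5]);CH=-3.4
def rib(name="side"):
    p=r.snapshot(name);w=cloud(p);z=w[...,2]
    rel=w[...,:2]-C;d=np.hypot(rel[...,0],rel[...,1])
    g=p["pixels"].astype(int).sum(-1)
    m=((d>70)&(d<128)&(z>160)&(z<182)&(g<TH)).astype(np.uint8)
    n,l,st,ce=cv2.connectedComponentsWithStats(m)
    if n<2: return None
    i=1+st[1:,4].argmax();v=rel[l==i].mean(0)
    return p,st[i,4],np.degrees(np.arctan2(v[1],v[0])),np.hypot(*v)
TH=260
E
python3 - <<'E'
from h import *
for n in("side","top"):
    x=rib(n);print(n,x and x[1:])
    if n=="side": cv2.imwrite("pics/c.png",cv2.resize(x[0]["pixels"][100:320,200:400,::-1],(600,600)));print(x[0]["pixels"].astype(int).sum(-1)[200:235:3,295:340:4])
s=r.sense();print(s['time'],s['tool_pos'],s['tcp_rot'],s["finger_gap"],s["grip_force"],s["ft_force"])
E
```

```text
time: 3.5
tool_pos: [659.1, 103.1, 210.3]
tcp_rot: [-179.9, 0.0, 90.0]
ft_force: [-0.0, 0.5, 0.2]
finger_gap: 85.0
grip_force: 0.0
time: 4.25
tool_pos: [660.1, 103.3, 212.1]
tcp_rot: [179.9, -0.0, 90.0]
ft_force: [1.8, 0.3, 5.6]
finger_gap: 33.2
grip_force: 40.0
side (np.int32(45), np.float64(-114.58844258659667), np.float64(104.31344136208703))
[[357 357 355 354 362 362 364 363 365 360 363 358]
 [357 359 356 359 362 363 363 364 363 362 361 364]
 [395 407 357 347 358 367 363 356 363 366 366 363]
 [458 458 457 495 637 570 345 365 365 367 365 369]
 [465 457 459 466 463 462 616 259 339 372 372 369]
 [457 633 627 511 463 389 250 256 235 368 370 365]
 [599 502 623 623 435 356 358 239 461 435 364 366]
 [390 467 458 628 625 310 617 615 608 443 356 363]
 [362 414 525 623 622 620 619 614 612 617 613 360]
 [391 404 293 582 624 621 620 622 617 612 625 363]
 [326 314 291 549 541 551 629 625 625 619 629 353]
 [326 303 448 410 405 555 545 548 584 634 466 356]]
top (np.int32(77), np.float64(-112.10325389851363), np.float64(107.42359426845195))
4.35 [660.15976055 103.3007831  212.20373287] [ 1.79896414e+02 -1.30007660e-02  9.00008373e+01] 33.02612815730968 39.95975196361542 [1.93352938 0.18372884 4.45137202]
```

View pics/c.png

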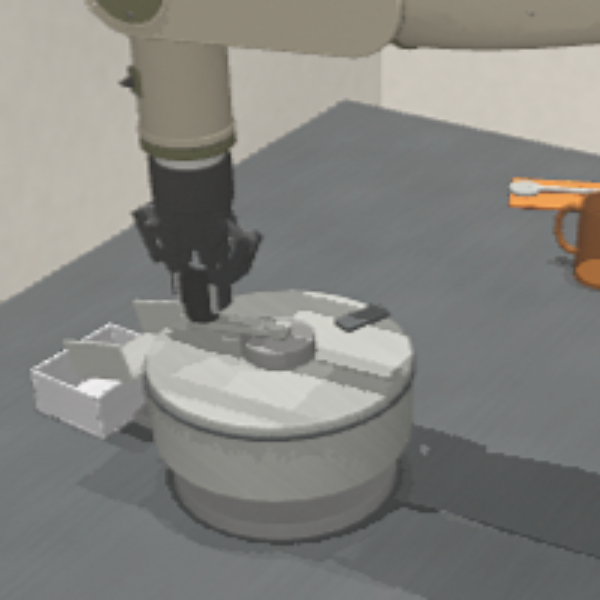

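```bash
cat > rows.py <<'E'
import sys,json,numpy as np
def rows(t0,angs,R=75):
    f=lambda a:np.array([np.sin(np.radians(a)),np.cos(np.radians(a))])
    return ", ".join("%g,%g,0,0,0,0"%tuple(np.round(R/1000*(f(a)-f(t0)),4)) for a in angs)
if __name__=="__main__":
    a=[float(x) for x in sys.argv[1:]]
    print(rows(a[0],a[1:]))
E
python3 rows.py 17.5 21.5 31.5 45.5 60 75 90 105 120
for s in 120 240 0; do python3 -c "
from rows import *
print(rows($s,[$s+15*i for i in range(1,9)]))"; done
```

```text
0.0049,-0.0017,0,0,0,0, 0.0166,-0.0076,0,0,0,0, 0.0309,-0.019,0,0,0,0, 0.0424,-0.034,0,0,0,0, 0.0499,-0.0521,0,0,0,0, 0.0524,-0.0715,0,0,0,0, 0.0499,-0.0909,0,0,0,0, 0.0424,-0.109,0,0,0,0
-0.0119,-0.0155,0,0,0,0, -0.0275,-0.0275,0,0,0,0, -0.0455,-0.0349,0,0,0,0, -0.065,-0.0375,0,0,0,0, -0.0844,-0.0349,0,0,0,0, -0.1025,-0.0275,0,0,0,0, -0.118,-0.0155,0,0,0,0, -0.1299,-0,0,0,0,0
-0.0075,0.0181,0,0,0,0, -0.01,0.0375,0,0,0,0, -0.0075,0.0569,0,0,0,0, -0,0.075,0,0,0,0, 0.0119,0.0905,0,0,0,0, 0.0275,0.1025,0,0,0,0, 0.0455,0.1099,0,0,0,0, 0.065,0.1125,0,0,0,0
0.0194,-0.0026,0,0,0,0, 0.0375,-0.01,0,0,0,0, 0.053,-0.022,0,0,0,0, 0.065,-0.0375,0,0,0,0, 0.0724,-0.0556,0,0,0,0, 0.075,-0.075,0,0,0,0, 0.0724,-0.0944,0,0,0,0, 0.065,-0.1125,0,0,0,0
```

```bash
cat >> h.py <<'E'
def log():
    t=r.sense()["time"];x=rib("side");n="side"
    if x is None or x[1]<15: t=r.sense()["time"];x=rib("top");n="top"
    s=r.sense()
    line="%s t=%.3f rib=%s ft=%s tcp=%s"%(n,t,x and (int(x[1]),round(x[2],1),round(x[3])),s["ft_force"].round(1),s["tool_pos"].round(1))
    print(line);open("log.txt","a").write(line+"\n")
E
sed -i 's/^TH=.*/TH=285/' h.py
python3 -m jog '[0.0049,-0.0017,0,0,0,0, 0.0166,-0.0076,0,0,0,0, 0.0309,-0.019,0,0,0,0, 0.0424,-0.034,0,0,0,0, 0.0499,-0.0521,0,0,0,0, 0.0524,-0.0715,0,0,0,0, 0.0499,-0.0909,0,0,0,0, 0.0424,-0.109,0,0,0,0]'; python3 -c "
from h import *
log()"
```

```text
time: 5.35
tool_pos: [550.2, 145.8, 212.0]
tcp_rot: [179.9, 0.0, 90.0]
ft_force: [4.4, -6.0, 7.1]
finger_gap: 33.1
grip_force: 40.4
top t=5.400 rib=(1, np.float64(-80.3), 128) ft=[-0.3 -1.2  4.5] tcp=[549.4 145.1 212.1]
```

```bash
python3 -m jog '[-0.0119,-0.0155,0,0,0,0, -0.0275,-0.0275,0,0,0,0, -0.0455,-0.0349,0,0,0,0, -0.065,-0.0375,0,0,0,0, -0.0844,-0.0349,0,0,0,0, -0.1025,-0.0275,0,0,0,0, -0.118,-0.0155,0,0,0,0, -0.1299,0,0,0,0,0]'
python3 - <<'E'
from h import *
t=r.sense()["time"];x=rib("side");p=x[0] if x else None
print(t,x and x[1:])
t=r.sense()["time"];q=rib("top");print(t,q and q[1:])
im=[cv2.resize(z[0]["pixels"][a:b,c:d,::-1],(400,400)) for z,a,b,c,d in((x,170,310,230,370),(q,140,280,226,366)) if z]
cv2.imwrite("pics/d.png",np.hstack(im));print(r.sense()["ft_force"])
E
```

```text
time: 6.45
tool_pos: [551.2, 15.6, 212.0]
tcp_rot: [179.9, -0.1, 90.0]
ft_force: [4.4, 9.0, 6.6]
finger_gap: 33.2
grip_force: 41.1
6.45 (np.int32(22), np.float64(-5.247542970619869), np.float64(89.47353650004914))
6.5 (np.int32(2), np.float64(-144.86840693036294), np.float64(92.30138018997407))
[2.00091463 2.21151433 6.5435482 ]
```

View pics/d.png

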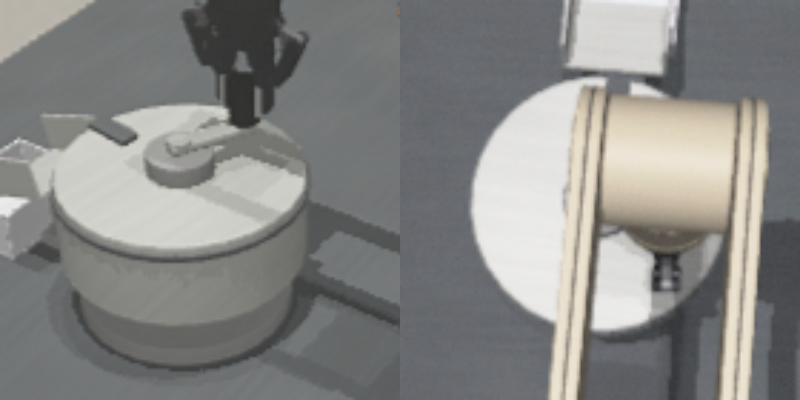

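```bash
sed -i 's/^TH=.*/TH=320/' h.py
python3 -m jog '[-0.0075,0.0181,0,0,0,0, -0.01,0.0375,0,0,0,0, -0.0075,0.0569,0,0,0,0, 0,0.075,0,0,0,0, 0.0119,0.0905,0,0,0,0, 0.0275,0.1025,0,0,0,0, 0.0455,0.1099,0,0,0,0, 0.065,0.1125,0,0,0,0]'; python3 -c "
from h import *
log()"
```

```text
time: 7.55
tool_pos: [663.7, 80.8, 212.1]
tcp_rot: [180.0, 0.0, 90.0]
ft_force: [-4.3, -1.1, 9.2]
finger_gap: 32.9
grip_force: 41.5
side t=7.550 rib=(50, np.float64(73.6), 97) ft=[1.  3.3 7.4] tcp=[663.5  83.7 212.1]
```

```bash
python3 -m jog '[0.0194,-0.0026,0,0,0,0, 0.0375,-0.01,0,0,0,0, 0.053,-0.022,0,0,0,0, 0.065,-0.0375,0,0,0,0, 0.0724,-0.0556,0,0,0,0, 0.075,-0.075,0,0,0,0, 0.0724,-0.0944,0,0,0,0, 0.065,-0.1125,0,0,0,0]'; python3 -c "
from h import *
log()"
```

```text
time: 8.6
tool_pos: [550.3, 145.8, 212.0]
tcp_rot: [179.9, 0.0, 90.0]
ft_force: [3.6, -4.8, 8.2]
finger_gap: 33.2
grip_force: 41.3
side t=8.600 rib=(116, np.float64(150.6), 102) ft=[0.6 0.1 9.7] tcp=[548.8 144.7 212. ]
```

```bash
for s in 120 256 32 168 304 80 216; do python3 -c "
from rows import *
print($s,rows($s,[$s+17*i for i in range(1,9)]))"; done
```

```text
120 -0.0138,-0.0174,0,0,0,0, -0.0321,-0.0299,0,0,0,0, -0.0532,-0.0366,0,0,0,0, -0.0754,-0.0368,0,0,0,0, -0.0966,-0.0305,0,0,0,0, -0.1151,-0.0182,0,0,0,0, -0.1292,-0.0011,0,0,0,0, -0.1377,0.0194,0,0,0,0
256 -0.0021,0.0221,0,0,0,0, 0.0023,0.0438,0,0,0,0, 0.0129,0.0633,0,0,0,0, 0.0287,0.0788,0,0,0,0, 0.0484,0.0891,0,0,0,0, 0.0702,0.0931,0,0,0,0, 0.0922,0.0906,0,0,0,0, 0.1125,0.0817,0,0,0,0
32 0.0169,-0.0144,0,0,0,0, 0.0288,-0.0331,0,0,0,0, 0.0347,-0.0545,0,0,0,0, 0.0341,-0.0766,0,0,0,0, 0.0271,-0.0977,0,0,0,0, 0.0142,-0.1157,0,0,0,0, -0.0034,-0.1292,0,0,0,0, -0.0242,-0.137,0,0,0,0
168 -0.0221,-0.0014,0,0,0,0, -0.0437,0.0038,0,0,0,0, -0.0628,0.0151,0,0,0,0, -0.0778,0.0314,0,0,0,0, -0.0873,0.0514,0,0,0,0, -0.0906,0.0734,0,0,0,0, -0.0873,0.0953,0,0,0,0, -0.0778,0.1153,0,0,0,0
304 0.015,0.0163,0,0,0,0, 0.0341,0.0276,0,0,0,0, 0.0556,0.0328,0,0,0,0, 0.0778,0.0314,0,0,0,0, 0.0985,0.0237,0,0,0,0, 0.1161,0.0102,0,0,0,0, 0.129,-0.0079,0,0,0,0, 0.136,-0.0289,0,0,0,0
80 0.0006,-0.0222,0,0,0,0, -0.0053,-0.0435,0,0,0,0, -0.0173,-0.0622,0,0,0,0, -0.0341,-0.0766,0,0,0,0, -0.0544,-0.0855,0,0,0,0, -0.0765,-0.088,0,0,0,0, -0.0983,-0.0839,0,0,0,0, -0.1179,-0.0737,0,0,0,0
216 -0.0158,0.0155,0,0,0,0, -0.0264,0.035,0,0,0,0, -0.0308,0.0568,0,0,0,0, -0.0287,0.0788,0,0,0,0, -0.0202,0.0993,0,0,0,0, -0.0061,0.1164,0,0,0,0, 0.0124,0.1286,0,0,0,0, 0.0336,0.1349,0,0,0,0
```

```bash
python3 -m jog '[-0.0138,-0.0174,0,0,0,0, -0.0321,-0.0299,0,0,0,0, -0.0532,-0.0366,0,0,0,0, -0.0754,-0.0368,0,0,0,0, -0.0966,-0.0305,0,0,0,0, -0.1151,-0.0182,0,0,0,0, -0.1292,-0.0011,0,0,0,0, -0.1377,0.0194,0,0,0,0]'; python3 -c "
from h import *
log()"
```

```text
time: 9.65
tool_pos: [570.7, 7.9, 212.0]
tcp_rot: [180.0, -0.1, 90.0]
ft_force: [1.4, 10.3, 7.7]
finger_gap: 33.0
grip_force: 41.9
side t=9.650 rib=(117, np.float64(-117.3), 95) ft=[-0.8  3.   7.7] tcp=[572.8   7.6 212. ]
```

```bash
python3 -m jog '[-0.0021,0.0221,0,0,0,0, 0.0023,0.0438,0,0,0,0, 0.0129,0.0633,0,0,0,0, 0.0287,0.0788,0,0,0,0, 0.0484,0.0891,0,0,0,0, 0.0702,0.0931,0,0,0,0, 0.0922,0.0906,0,0,0,0, 0.1125,0.0817,0,0,0,0]'; python3 -c "
from h import *
log()"
```

```text
time: 10.7
tool_pos: [652.2, 121.0, 212.0]
tcp_rot: [179.9, 0.0, 90.0]
ft_force: [-4.0, -2.2, 10.1]
finger_gap: 33.1
grip_force: 42.0
side t=10.700 rib=(18, np.float64(-16.3), 79) ft=[-2.1  3.  11. ] tcp=[650.4 123.5 212.1]
```

```bash
python3 -m jog '[0.0169,-0.0144,0,0,0,0, 0.0288,-0.0331,0,0,0,0, 0.0347,-0.0545,0,0,0,0, 0.0341,-0.0766,0,0,0,0, 0.0271,-0.0977,0,0,0,0, 0.0142,-0.1157,0,0,0,0, -0.0034,-0.1292,0,0,0,0, -0.0242,-0.137,0,0,0,0]'; python3 -c "
from h import *
log()"
```

```text
time: 11.75
tool_pos: [514.7, 96.0, 212.1]
tcp_rot: [179.9, -0.0, 90.0]
ft_force: [11.1, -1.8, 2.4]
finger_gap: 33.2
grip_force: 41.4
side t=11.750 rib=(27, np.float64(90.6), 103) ft=[ 0.9 -2.9  9.9] tcp=[514.5  93.5 212. ]
```

```bash
for s in 168 296 64 192 320 88 ; do python3 -c "
from rows import *
print($s,rows($s,[$s+16*i for i in range(1,9)]))"; done
```

```text
168 -0.0208,-0.0015,0,0,0,0, -0.0412,0.0029,0,0,0,0, -0.0597,0.0127,0,0,0,0, -0.0747,0.0272,0,0,0,0, -0.0851,0.0453,0,0,0,0, -0.0902,0.0655,0,0,0,0, -0.0895,0.0864,0,0,0,0, -0.083,0.1062,0,0,0,0
296 0.0117,0.0173,0,0,0,0, 0.0277,0.0307,0,0,0,0, 0.0467,0.0392,0,0,0,0, 0.0674,0.0421,0,0,0,0, 0.0881,0.0392,0,0,0,0, 0.1072,0.0307,0,0,0,0, 0.1231,0.0173,0,0,0,0, 0.1348,0,0,0,0,0
64 0.0065,-0.0199,0,0,0,0, 0.0072,-0.0407,0,0,0,0, 0.0021,-0.061,0,0,0,0, -0.0083,-0.0791,0,0,0,0, -0.0233,-0.0936,0,0,0,0, -0.0418,-0.1034,0,0,0,0, -0.0622,-0.1077,0,0,0,0, -0.083,-0.1062,0,0,0,0
192 -0.0196,0.0071,0,0,0,0, -0.0365,0.0194,0,0,0,0, -0.0494,0.0359,0,0,0,0, -0.0572,0.0552,0,0,0,0, -0.0594,0.076,0,0,0,0, -0.0557,0.0965,0,0,0,0, -0.0466,0.1153,0,0,0,0, -0.0326,0.1308,0,0,0,0
320 0.0177,0.0111,0,0,0,0, 0.0378,0.0168,0,0,0,0, 0.0586,0.0168,0,0,0,0, 0.0787,0.0111,0,0,0,0, 0.0964,0,0,0,0,0, 0.1104,-0.0155,0,0,0,0, 0.1195,-0.0343,0,0,0,0, 0.1232,-0.0548,0,0,0,0
88 -0.0022,-0.0208,0,0,0,0, -0.01,-0.0401,0,0,0,0, -0.0229,-0.0566,0,0,0,0, -0.0397,-0.0688,0,0,0,0, -0.0594,-0.076,0,0,0,0, -0.0802,-0.0774,0,0,0,0, -0.1006,-0.0731,0,0,0,0, -0.119,-0.0633,0,0,0,0
```

```bash
python3 -m jog '[-0.0208,-0.0015,0,0,0,0, -0.0412,0.0029,0,0,0,0, -0.0597,0.0127,0,0,0,0, -0.0747,0.0272,0,0,0,0, -0.0851,0.0453,0,0,0,0, -0.0902,0.0655,0,0,0,0, -0.0895,0.0864,0,0,0,0, -0.083,0.1062,0,0,0,0]'; python3 -c "
from h import *
log()"
```

```text
time: 12.8
tool_pos: [621.6, 13.4, 211.9]
tcp_rot: [-180.0, -0.0, 90.0]
ft_force: [-3.5, 6.6, 11.7]
finger_gap: 33.1
grip_force: 42.3
side t=12.800 rib=(55, np.float64(177.1), 109) ft=[-1.   2.7  7.5] tcp=[623.3  14.5 212.1]
```

```bash
python3 -m jog '[0.0117,0.0173,0,0,0,0, 0.0277,0.0307,0,0,0,0, 0.0467,0.0392,0,0,0,0, 0.0674,0.0421,0,0,0,0, 0.0881,0.0392,0,0,0,0, 0.1072,0.0307,0,0,0,0, 0.1231,0.0173,0,0,0,0, 0.1348,0,0,0,0,0]'; python3 -c "
from h import *
log()"
```

```text
time: 13.85
tool_pos: [621.1, 148.8, 212.0]
tcp_rot: [179.9, -0.0, 90.0]
ft_force: [-0.9, -2.5, 10.2]
finger_gap: 33.0
grip_force: 42.0
side t=13.850 rib=(16, np.float64(-90.3), 99) ft=[-1.5  2.  11.7] tcp=[618.9 149.7 212. ]
```

```bash
python3 -m jog '[0.0065,-0.0199,0,0,0,0, 0.0072,-0.0407,0,0,0,0, 0.0021,-0.061,0,0,0,0, -0.0083,-0.0791,0,0,0,0, -0.0233,-0.0936,0,0,0,0, -0.0418,-0.1034,0,0,0,0, -0.0622,-0.1077,0,0,0,0, -0.083,-0.1062,0,0,0,0]'; python3 -c "
from h import *
log()"
```

```text
time: 14.9
tool_pos: [515.1, 64.6, 212.1]
tcp_rot: [179.9, -0.0, 90.0]
ft_force: [10.6, 2.2, 1.2]
finger_gap: 32.9
grip_force: 41.5
side t=14.900 rib=(33, np.float64(16.9), 95) ft=[ 2.3 -4.1  6.6] tcp=[515.8  62.3 212. ]
```

```bash
python3 -m jog '[-0.0196,0.0071,0,0,0,0, -0.0365,0.0194,0,0,0,0, -0.0494,0.0359,0,0,0,0, -0.0572,0.0552,0,0,0,0, -0.0594,0.076,0,0,0,0, -0.0557,0.0965,0,0,0,0, -0.0466,0.1153,0,0,0,0, -0.0326,0.1308,0,0,0,0]'; python3 -c "
from h import *
log()"
```

```text
time: 15.95
tool_pos: [646.1, 32.6, 212.0]
tcp_rot: [-180.0, -0.0, 90.0]
ft_force: [-6.0, 3.8, 12.4]
finger_gap: 33.2
grip_force: 42.5
top t=16.000 rib=(5, np.float64(-47.3), 100) ft=[1.4 1.8 9.3] tcp=[647.   33.9 212.1]
```

```bash
python3 -m jog '[0.0177,0.0111,0,0,0,0, 0.0378,0.0168,0,0,0,0, 0.0586,0.0168,0,0,0,0, 0.0787,0.0111,0,0,0,0, 0.0964,0,0,0,0,0, 0.1104,-0.0155,0,0,0,0, 0.1195,-0.0343,0,0,0,0, 0.1232,-0.0548,0,0,0,0]'; python3 -c "
from h import *
log()"
```

```text
time: 17.05
tool_pos: [590.6, 156.3, 212.0]
tcp_rot: [179.9, -0.0, 90.0]
ft_force: [0.6, -4.6, 10.2]
finger_gap: 32.8
grip_force: 42.2
side t=17.050 rib=(31, np.float64(-172.1), 105) ft=[ 0.8  0.4 11.7] tcp=[588.6 156.1 212. ]
```

```bash
python3 -m jog '[-0.0022,-0.0208,0,0,0,0, -0.01,-0.0401,0,0,0,0, -0.0229,-0.0566,0,0,0,0, -0.0397,-0.0688,0,0,0,0, -0.0594,-0.076,0,0,0,0, -0.0802,-0.0774,0,0,0,0, -0.1006,-0.0731,0,0,0,0, -0.119,-0.0633,0,0,0,0]'; python3 -c "
from h import *
log()"
```

```text
time: 18.1
tool_pos: [528.0, 36.2, 212.1]
tcp_rot: [179.9, -0.0, 90.0]
ft_force: [9.4, 7.6, 3.7]
finger_gap: 32.7
grip_force: 41.7
side t=18.100 rib=(19, np.float64(-75.7), 86) ft=[ 3.5 -1.4  5.9] tcp=[529.6  34.5 212.1]
```

```bash
python3 -m jog '[-0.015,0.0145,0,0,0,0, -0.0255,0.0326,0,0,0,0, -0.0255,0.0326,0,0,0,0, -0.0255,0.0326,0,0,0,0, -0.0255,0.0326,0,0,0,0, -0.0255,0.0326,0,0,0,0, -0.0255,0.0326,0,0,0,0, -0.0255,0.0326,0,0,0,0]';python3 -m jog '[0,0,0,0,0,0, 0,0,0,0,0,0, 0,0,0,0,0,0, 0,0,0,0,0,0, 0,0,0,0,0,0, 0,0,0,0,0,0]'
python3 - <<'E'
from h import *
log()
p=r.snapshot("side");a=p["pixels"][170:310,210:350,::-1]
q=r.snapshot("top");b=q["pixels"][110:250,226:366,::-1]
cv2.imwrite("pics/e.png",np.hstack([cv2.resize(x,(400,400)) for x in(a,b)]));log()
for n,p in(("s",p),("t",q)):
  for t in("hatch","knob_mid"): print(n,t,[(d["score"],d["bbox"]) for d in r.look_for(p,t)][:2])
E
```

```text
time: 19.15
tool_pos: [560.6, 11.3, 212.0]
tcp_rot: [180.0, -0.0, 90.0]
ft_force: [2.0, 1.2, 8.7]
finger_gap: 33.0
grip_force: 42.2
time: 19.9
tool_pos: [560.5, 11.3, 212.0]
tcp_rot: [180.0, -0.0, 90.0]
ft_force: [0.5, 1.0, 8.5]
finger_gap: 32.8
grip_force: 42.2
side t=19.900 rib=(26, np.float64(-4.6), 89) ft=[0.7 1.3 7.8] tcp=[560.5  11.3 212. ]
side t=20.050 rib=(26, np.float64(-5.0), 90) ft=[0.7 1.7 8.9] tcp=[560.5  11.4 212. ]
s hatch [(0.81, [249.1, 193.1, 335.1, 285.2])]
s knob_mid [(0.59, [308.7, 194.9, 316.5, 214.1])]
t hatch [(0.94, [248.2, 165.4, 342.0, 256.0])]
t knob_mid [(0.3, [250.2, 120.4, 344.4, 258.4])]
```

View pics/e.png

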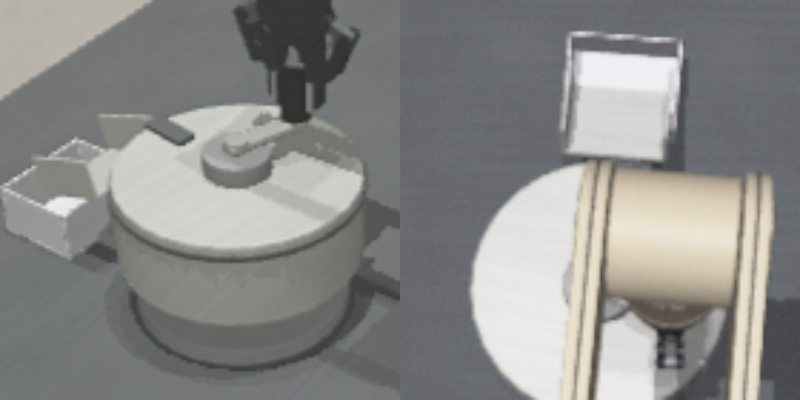

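```bash
python3 -m jog '[0,0,0,0,0,0, 0,0,0,0,0,0, 0,0,0,0,0,0, 0,0,0,0,0,0, 0,0,-0.01,0,0,0, 0,0,-0.035,0,0,0, 0,0,-0.065,0,0,0, 0,0,-0.085,0,0,0]' 1 
python3 -m jog '[-0.03,0,0,0,0,0, -0.08,0,0,0,0,0, -0.13,0,0,0,0,0, -0.18,0,0,0,0,0, -0.23,0,0,0,0,0, -0.28,0,0,0,0,0, -0.32,0,0,0,0,0, -0.34,0,0,0,0,0]'
python3 - <<'E'
from h import *
x=rib("top");print(x and x[1:]);q=x[0]
w=cloud(q);z=w[...,2];rel=w[...,:2]-C;d=np.hypot(rel[...,0],rel[...,1])
g=q["pixels"].astype(int).sum(-1);v,u=np.mgrid[:480,:640]
bx=(u>235)&(u<360)&(v>110)&(v<270)
h=bx&(d>133)&(d<150)&(g<300)&(z>60);print("hatch",h.sum(),w[h].mean(0) if h.any() else 0)
t=bx&(d>152)&(z>15);a=cv2.minAreaRect(w[t][:,:2].astype(np.float32));print("chute",a,np.degrees(np.arctan2(a[0][1]-C[1],a[0][0]-C[0])))
m=bx&(abs(z-165)<6)&(d<135);print(cv2.fitEllipse(cv2.convexHull(w[m][:,:2].astype(np.float32))))
cv2.imwrite("pics/f.png",cv2.resize(q["pixels"][110:270,216:376,::-1],(600,600),interpolation=cv2.INTER_CUBIC))
s=r.sense();print(s["time"],s["tool_pos"],s["ft_force"])
x=rib("side");print(x and x[1:])
E
```

```text
time: 21.3
tool_pos: [560.5, 11.1, 298.8]
tcp_rot: [179.9, 0.0, 90.0]
ft_force: [0.5, -0.4, -0.1]
finger_gap: 84.9
grip_force: 0.0
time: 22.3
tool_pos: [559.5, -330.8, 296.1]
tcp_rot: [-180.0, -0.0, 89.9]
ft_force: [-0.2, -0.2, -0.7]
finger_gap: 85.5
grip_force: 0.0
(np.int32(3), np.float64(-15.059462730255694), np.float64(126.2197682070326))
hatch 12 [722.21004423  43.61045362 138.11478025]
chute ((812.6077880859375, 67.09198760986328), (125.20616912841797, 149.026611328125), 86.44247436523438) -3.4238340842117405
((588.5016479492188, 81.07516479492188), (257.3971862792969, 258.2167053222656), 61.628150939941406)
22.35 [ 559.21893368 -332.18299852  295.89771193] [-0.2648885  -0.49678328 -0.40469059]
(np.int32(28), np.float64(-4.739677984090561), np.float64(88.87357864279109))
```

View pics/f.png

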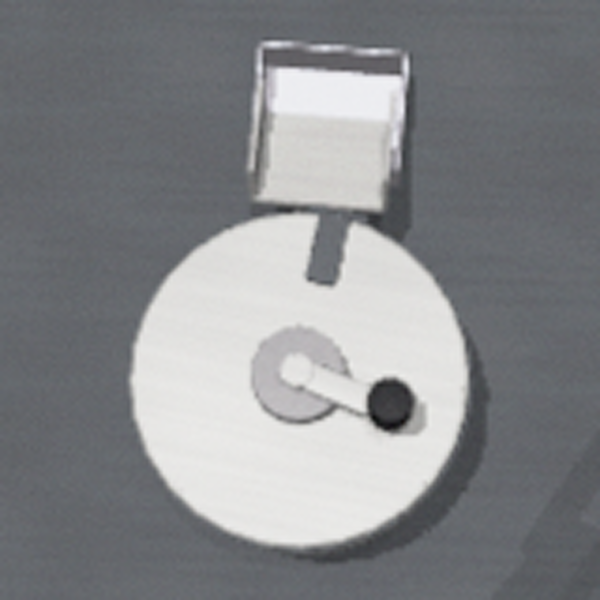

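```bash
cat >> h.py <<'E'
def top2():
    q=r.snapshot("top");w=cloud(q);z=w[...,2];rel=w[...,:2]-C;d=np.hypot(rel[...,0],rel[...,1])
    g=q["pixels"].astype(int).sum(-1);ang=np.degrees(np.arctan2(rel[...,1],rel[...,0]))
    m=(d>75)&(d<125)&(z>150)&(z<185)&(g<470)&(abs(ang+5)<40)
    v=rel[m].mean(0);ax=np.linalg.svd(rel[m]-v)[2][0]
    kn=(z>235)&(d<110);k=w[kn].mean(0)
    print(r.sense()["time"],"rib n",m.sum(),"ang",np.degrees(np.arctan2(v[1],v[0])),np.hypot(*v),"axis",np.degrees(np.arctan(ax[1]/ax[0])),"z",z[m].mean(),"knob",k)
E
python3 -c "
from h import *
top2();top2()"
```

```text
22.45 rib n 140 ang -10.965100823242244 99.84363176775655 axis -9.996047903559415 z 171.64958898625963 knob [559.62814041  11.64599247 248.9235952 ]
22.5 rib n 142 ang -11.070621389699319 98.99296611949022 axis -9.826553111694473 z 171.82601415220427 knob [559.76203547  11.80213827 248.91589631]
```

```bash
python3 -m jog '[0.03,0,0,0,0,0, 0.08,0,0,0,0,0, 0.13,0,0,0,0,0, 0.18,0,0,0,0,0, 0.23,0,0,0,0,0, 0.28,0,0,0,0,0, 0.32,0,0,0,0,0, 0.34,0,0,0,0,0]'
python3 -m jog '[0,0,0,0,0,0, 0,0,0.015,0,0,0, 0,0,0.035,0,0,0, 0,0,0.055,0,0,0, 0,0,0.075,0,0,0, 0,0,0.085,0,0,0, 0,0,0.085,0,0,0]'
python3 -m jog '[0,0,0,0,0,0, 0,0,0,0,0,0, 0,0,0,0,0,0, 0,0,0,0,0,0, 0,0,0,0,0,0, 0,0,0,0,0,0]' -1 40
python3 -m jog '[-0.0045,0.0164,0,0,0,0, -0.0053,0.0333,0,0,0,0, -0.0053,0.0333,0,0,0,0, -0.0053,0.0333,0,0,0,0, -0.0053,0.0333,0,0,0,0, -0.0053,0.0333,0,0,0,0, -0.0053,0.0333,0,0,0,0, -0.0053,0.0333,0,0,0,0]'
python3 -c "
from h import *
log();log()"
```

```text
time: 23.5
tool_pos: [559.4, 14.8, 296.8]
tcp_rot: [180.0, -0.0, 90.2]
ft_force: [0.6, -0.1, -0.4]
finger_gap: 85.4
grip_force: 0.0
time: 24.38
tool_pos: [559.4, 11.2, 210.1]
tcp_rot: [-179.9, -0.0, 90.0]
ft_force: [-0.3, -0.3, 0.4]
finger_gap: 85.7
grip_force: 0.0
time: 25.12
tool_pos: [560.5, 11.2, 212.1]
tcp_rot: [179.9, 0.0, 90.0]
ft_force: [-0.3, -0.3, 5.2]
finger_gap: 33.4
grip_force: 39.6
time: 26.12
tool_pos: [593.8, 5.9, 212.2]
tcp_rot: [179.9, 0.0, 90.0]
ft_force: [-0.0, 1.0, 5.0]
finger_gap: 33.2
grip_force: 39.9
side t=26.125 rib=(39, np.float64(1.0), 92) ft=[ 0.9 -0.1  5.3] tcp=[593.8   5.9 212.2]
side t=26.175 rib=(21, np.float64(3.6), 103) ft=[0.7 0.5 5.2] tcp=[593.8   5.9 212.2]
```

Side reading moved by about +6–8°, as intended. Next I release, retract and verify.

```bash
python3 -m jog '[0,0,0,0,0,0, 0,0,0,0,0,0, 0,0,0,0,0,0, 0,0,0,0,0,0, 0,0,-0.01,0,0,0, 0,0,-0.035,0,0,0, 0,0,-0.065,0,0,0, 0,0,-0.085,0,0,0]' 1 
python3 -m jog '[-0.03,0,0,0,0,0, -0.08,0,0,0,0,0, -0.13,0,0,0,0,0, -0.18,0,0,0,0,0, -0.23,0,0,0,0,0, -0.28,0,0,0,0,0, -0.32,0,0,0,0,0, -0.34,0,0,0,0,0]'; python3 -c "
from h import *
top2();top2()
s=r.sense();print(s['tool_pos'],s['ft_force'])"
```

```text
time: 27.22
tool_pos: [593.8, 5.9, 298.9]
tcp_rot: [179.9, 0.0, 90.0]
ft_force: [0.2, -0.4, -0.1]
finger_gap: 85.4
grip_force: 0.0
time: 28.22
tool_pos: [592.8, -336.1, 296.1]
tcp_rot: [-180.0, -0.0, 89.9]
ft_force: [-0.4, 0.7, 0.4]
finger_gap: 85.4
grip_force: 0.0
28.275 rib n 148 ang -4.008119397629711 99.48456321526693 axis -4.986480639537206 z 171.6985141118167 knob [592.461064     6.55766044 248.87685329]
28.325 rib n 145 ang -3.9877830791642057 99.33395971482642 axis -4.899668839419267 z 171.70020797191543 knob [592.36422661   6.58179884 248.64507359]
[ 592.86145383 -335.60014219  295.86287665] [ 0.116348    0.44021536 -0.1984969 ]
```

The rib is at −4.0° against −3.4° for the chute, and the drum is at rest and released.

```bash
python3 -m jog '[0,0,0,0,0,0, 0,0,0,0,0,0, 0,0,0,0,0,0, 0,0,0,0,0,0]'; python3 -c "
from bench import r
print(r.hand_in())"
```

```text
time: 28.82
tool_pos: [593.5, -333.4, 296.5]
tcp_rot: [180.0, 0.0, 90.0]
ft_force: [-0.2, 1.2, -1.3]
finger_gap: 85.5
grip_force: 0.0
the job is handed in; nothing more can be done
None
```

I handed the job in at about 29 s (no verdict came back): by camera estimate the drum averaged 14.5–16.5 rpm for over 8 s, and it now stands still with the hatch about 0.6° (1–2 mm) off the middle of the chute, with the knob released and the arm clear.

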